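# Pull out the spring-loaded gauge arm to the set index and hold it

## Task

I am about to clamp a part against the length gauge and need its arm held out for me: squeeze the lock button on the side of the arm's black grip to release it, and draw the arm out along the scale until the pointer blade stands over the gap of the index clamp set on the scale, without running clearly past it. The arm springs back if let go, so finish still squeezing the grip and holding the arm steady at that mark. Leave the other things on the bench where they are.

Things in the scene. Friction and masses are not known exactly. Their poses are not given: they have to be found in the camera images.
- gauge: Length gauge fixed to the bench: grey base plate 290 (x) x 104 (y) x 8 mm; square sleeve, 60 mm high, on its rear (x = +40 to +135 mm); scale bar along its -y side (top 14 mm high); low keeper rail, 22 mm high, at y = +11 to +18 mm. Origin: centre of the plate's underside, on the bench; x points back along the sleeve, z up. The arm comes out along -x, towards the robot.
- gauge_arm (a joint): Extension of the telescoping arm, m: 0 fully home (it starts there, locked), growing as it is drawn out along the gauge's -x; end stop at 0.095. A spring pulls it home with 3.5 N at home to 6 N fully out. At home the lock stops it dead unless the button is squeezed.
- lock_button (a joint): Travel of the lock button, m: 0 out, 0.007 fully in (along the gauge's -y); the lock is free from 0.005. Its spring takes 3 N at first, 8 N fully in; squeeze with 15 N or more. Away from home a keeper rail keeps it in by about 5 mm by itself, but it must still be held.
- grip (a point): Centre of the black grip block on the arm, on the arm's centre line, 55 mm above the bench; axes as the gauge's; moves with the arm. Block 34 mm long (x), 50 mm high (29 to 79 mm above the bench). Plain face at y = -14 mm from here, lock button on the +y side: squeezed along y from above it is 31 mm wide, 24 mm with the button in. The sleeve begins 40 mm behind (+x).
- button (a point): Middle of the lock button's face: a grey ribbed pad 24 mm long (x) and 34 mm high (39 to 73 mm above the bench) on the +y side of the grip block, 17 mm from the arm's centre line when out, 10 mm when in. Axes as the gauge's; moves with the button.
- pointer (a point): Pointer blade near the arm's nose: a steel blade 2 mm thick that sticks out over the scale bar on the gauge's -y side, 40 mm ahead (-x) of the grip centre. The point is on its lower edge, 21.5 mm above the bench, 40 mm to the -y side of the arm's centre line. Axes as the gauge's; moves with the arm.
- index (a point): Middle of the gap of the index clamp, 20 mm above the bench. The clamp is a dark steel fork 22 mm long fixed on the scale bar, gap 10 mm between two lugs; the blade passes just above it. Axes as the gauge's. Its place on the scale varies, 30 to 85 mm ahead (-x) of the pointer at the start: that x distance is what is to be drawn out.
- spool: Solder spool standing on the bench, diameter 62, height 50 mm; origin at its underside. A bystander.
- tape: Black tape roll lying on the bench, diameter 62, height 19 mm; origin at its underside. A bystander.
- small_case: Small grey closed plastic case, 50 x 86 x 34 mm; origin at its underside. A bystander.

How it is judged:
By the outcome, as a careful person would: the job done as asked, in the order asked, and still so for the second after the job is handed in, while the arm keeps its last pose, push and grip.
It also fails if it takes over 40 s, if anything falls off the work surface, if the arm or the gripper's body presses on something with over 40 N, if the wrist force passes 120 N, or if a joint passes its speed limit or range.

## Robot

A 6-joint arm with a two-finger parallel gripper is mounted at the origin on a cart in front of the work surface, level with it; the furniture and walls round the work are solid. World frame = base frame: x ahead of the robot, y to its left, z up, the work surface at z = 0. Lengths are in m, angles in degrees, forces in N, time in s.
With the tool pointing down it reaches from about 0.3 to 0.75 m from the base axis. Payload 8.5 kg.
Tool frame: the origin (TCP) lies at the very end of the fingers, on their centre line; the grasp point (between the pads) lies 19 mm behind it; z points along the fingers, y is the line along which they close (so a half turn about z gives the same grasp; the last joint's range is limited). The gripper opens to 85 mm and grips with 20 to 120 N. Pads are 22 mm wide; open, the fingers measure 114 mm over their backs; the gripper's body (76 mm by 85 mm) begins 54 mm behind the grasp point. The pads swing forward as they close: fully open they stand 13 mm farther back than shut.
Start: joints at [55.331, 21.807, 74.336, -0, 83.858, -12.336], TCP at [0.209, 0.509, 0.231] pointing down, gripper open.
Joint ranges: [-178.18, 178.18], [-50.72, 133.34], [12.68, 142.11], [-81.47, 261.47], [9.98, 163.14], [-165.26, 165.26]. Speed limits (degrees/s): [136.94, 136.94, 180, 180, 180, 180].

## Interface

Orientations are given as a 3x3 rotation matrix whose columns are the frame's x, y, z axes.
In Python, from rig import observe, cams, ticket gives the robot as it stands.
- The arm moves only by the tool move_arm, never from a script. Its arguments are lists of equal length, an entry for each row: "jaw": the finger opening in cm, from 0 to 8.54; "dp": the shift along the tool's x, y, z in cm, a list of three; "turn": the turn, a rotation vector about the tool's x, y, z in rad, a list of three. In form: {"jaw": [jaw, ...], "dp": [[tx, ty, tz], ...], "turn": [[wx, wy, wz], ...]}. A call has 1 to 12 rows; each row shifts and turns the commanded pose from where the row before left it, along the tool's axes as they then stand; what a row does not reach is not made up. A row lasts 1/12 s, in which the tool goes at most 41.7 mm and 7.16 degrees, less where a joint would pass 70% of its speed; a pose out of reach is approached as far as the arm can. A call is refused whole if a number of a shift passes 4.17 or a number of a turn 0.125, either way. A call with a gripper value outside its range is refused whole. The fingers move at their own pace and stop on an object; "force" is the grip in N (left out, the last holds). Time passes only in rows, so rows that do not move let the fingers close. It gives the time, the measured TCP pose, the force, the opening and the grip force at its end, in the units of the state.
- observe(): the state, without advancing time (a new reading comes with each control period).
- cams.get_image(name): name is "scene" or "top" or "wrist"; returns (picture, depth): 480x640x3 uint8, red, green, blue; 480x640 float32, m along the optical axis (not along the pixel's ray), 0 where there is no reading.
- cams.calibration(name): a dict with "vertical_fov" (degrees; the focal length in pixels is half the picture's height over the tangent of half this angle, whatever the lens; pixels are square), "cx", "cy" (the principal point, pixels), "view" (4x4, takes a point from world to camera coordinates); the wrist camera has in their place "tool_from_camera" (4x4, takes a point from camera to tool coordinates, whose origin is the TCP and whose axes are the flange's). Camera axes: x right, y up, looking along -z (the intrinsics and any distortion apply to the point x, -y, -z); pixel columns grow to the right and rows downward; lengths in m; the calibration is good to about 2 mm. The wrist camera is an equidistant fisheye: a pixel r from the principal point sees the ray r / f radians off the axis. A picture is of the moment at which its call begins: read the wrist's pose just before it. calibration takes no time and is no camera call.
- ticket.close_job(): hands the job in; it is judged then, once.
Trained networks look in the newest picture that a camera, given by its name, has taken for a name from the list of things; names that differ only in an ending like _2 or _b are one class to them, and where a whole thing is asked for, a point or a joint stands for the part that bears it (a point fixed in the world has none). Each returns a list of dicts, best first, with "p" (0 to 1); they miss things now and then, are a little off and sometimes report something else, mostly with a low value. They report only what shows in the picture. A call takes as long as a camera call.
- cams.spot_in(camera, query): "box" ([centre column, centre row, width, height] as shares, 0 to 1, of the picture: columns of its width, rows of its height, round what is visible of it).
- cams.outline_of(camera, query): "mask" (480x640 bool, what is visible of it) and "box" ([centre column, centre row, width, height] as shares, 0 to 1, of the picture: columns of its width, rows of its height, round what is visible of it).
- cams.mark_of(camera, query): "location" ([column, row] as shares, 0 to 1, of the picture: columns of its width, rows of its height: a listed point, or the origin of a listed thing).
The state is a dict: "time_s": time; "q": joint angles; "qvel": joint speeds; "joint_efforts": joint torques, N m; "position": TCP position; "tool_rot": TCP orientation; "ft_force": force on the tool from outside, world axes, zero at the start; "wrist_torque": the same for the moment, N m; "grip_width": finger opening in m; "gripper_force": force on a finger pad.
Only numpy, scipy, OpenCV 4.12 (cv2) and the standard library are available. Lean on these libraries where they do the work, as an engineer would, in place of code of your own. Each camera call takes 0.05 s, during which the arm holds its last target. There are 200 camera calls.

## Working session

There is one attempt and no reset: what is moved stays moved. The work goes in short steps, Python scripts to look and compute and a tool call to move; the robot and the scene stay as the last step left them, time stands still between calls to the robot, and variables do not carry over. Pictures are saved under pics/ and viewed, at most 10 in all, crops included, and the job is handed in when it is done.

Besides the shell and the picture viewer there is one more tool, called after ">>>" by a JSON object that holds its "fn" and its "kwargs". move_arm: Moves the arm, as the interface text tells. Its arguments: {"type":"object","properties":{"jaw":{"type":"array","items":{"type":"number"}},"dp":{"type":"array","items":{"type":"array","items":{"type":"number"}}},"turn":{"type":"array","items":{"type":"array","items":{"type":"number"}}},"force":{"type":"number"}},"required":["jaw","dp","turn"]}

```bash
mkdir -p pics; cat > h.py <<'E'
import numpy as np, cv2
from rig import observe, cams, ticket
def ray(cam,u,v,st=None):
    c=cams.calibration(cam); f=240/np.tan(np.radians(c["vertical_fov"])/2)
    x,y=(u-c["cx"])/f,(v-c["cy"])/f
    if cam=="wrist":
        r=np.hypot(x,y); d=np.array([x/r*np.sin(r),-y/r*np.sin(r),-np.cos(r)])
        T=np.array(c["tool_from_camera"]); W=np.eye(4); W[:3,:3]=np.array(st["tool_rot"]).reshape(3,3); W[:3,3]=st["position"]; M=W@T
    else:
        d=np.array([x,-y,-1.]); M=np.linalg.inv(np.array(c["view"]))
    return M[:3,3], M[:3,:3]@d
def atz(cam,u,v,z,st=None):
    o,d=ray(cam,u,v,st); return o+d*(z-o[2])/d[2]
def depthpt(cam,u,v,D):
    o,d=ray(cam,u,v); return o+d*D[int(v),int(u)]
def shot(cam,name):
    st=observe(); im,D=cams.get_image(cam); cv2.imwrite(f"pics/{name}.png",im[:,:,::-1]); return st,im,D
Z=dict(gauge=0,grip=.055,button=.056,pointer=.0215,index=.020,spool=0,tape=0,small_case=0)
def marks(cam,st=None,names=Z):
    for n in names:
        for m in cams.mark_of(cam,n)[:2]:
            u,v=m["location"][0]*640,m["location"][1]*480
            print(cam,n,round(m["p"],2),round(u),round(v),atz(cam,u,v,Z[n],st).round(4))
E
python3 - <<'E'
from h import *
print(observe())
for c in("top","scene","wrist"):
    st,im,D=shot(c,c+"0"); marks(c,st)
E
```

```text
{'time_s': 0.0, 'q': array([ 5.53283940e+01,  2.18407192e+01,  7.43839247e+01, -2.86473315e-03,
        8.38582187e+01, -1.23350992e+01]), 'qvel': array([ 0.02609999,  0.08147684, -0.0674635 ,  0.00641458,  0.02081042,
       -0.0178365 ]), 'joint_efforts': array([ 1.06088823e-04, -4.48455799e+01, -2.31276494e+01, -2.91106362e-04,
        4.84747463e-03,  4.00439797e-05]), 'position': array([0.208864  , 0.50848412, 0.2307192 ]), 'tool_rot': array([[-9.24969700e-01,  3.80040054e-01, -7.81832296e-04],
       [ 3.80040769e-01,  9.24968935e-01, -1.21769267e-03],
       [ 2.60398598e-04, -1.42345697e-03, -9.99998953e-01]]), 'ft_force': array([ 0.34953391, -0.10816541,  0.05697233]), 'wrist_torque': array([-0.01562687, -0.09332322, -0.0004753 ]), 'gripper_force': 0.0, 'grip_width': 0.08538476975277962}
top gauge 0.89 357 193 [ 0.6691 -0.0647  0.    ]
top grip 0.86 355 182 [ 0.6754 -0.0584  0.055 ]
top button 0.61 346 181 [ 0.6762 -0.043   0.056 ]
top pointer 0.59 378 207 [ 0.6384 -0.1021  0.0215]
top index 0.61 373 248 [ 0.5633 -0.0948  0.02  ]
top index 0.61 374 207 [ 0.6393 -0.0954  0.02  ]
top tape 0.83 474 271 [ 0.5257 -0.2795  0.    ]
top small_case 0.75 222 313 [0.4402 0.1782 0.    ]
scene gauge 0.91 385 261 [ 0.6703 -0.0598  0.    ]
scene grip 0.56 389 238 [ 0.6739 -0.0659  0.055 ]
scene pointer 0.95 383 270 [ 0.6324 -0.107   0.0215]
scene index 0.51 394 353 [ 0.521  -0.3003  0.02  ]
scene spool 0.95 272 212 [0.5669 0.2314 0.    ]
scene tape 0.9 393 353 [ 0.5333 -0.2809  0.    ]
```

```bash
python3 - <<'E'
import cv2
t=cv2.imread("pics/top0.png");cv2.imwrite("pics/topc.png",cv2.resize(t[120:300,260:460],None,fx=3,fy=3,interpolation=cv2.INTER_CUBIC))
E
```

```text
(no output)
```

View pics/topc.png

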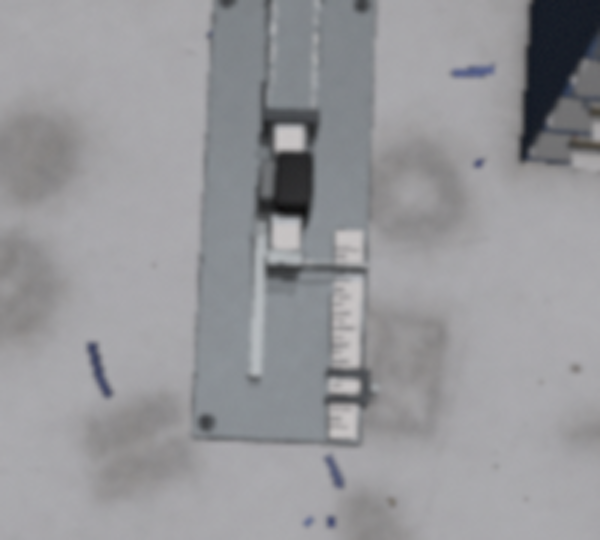

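View pics/scene0.png

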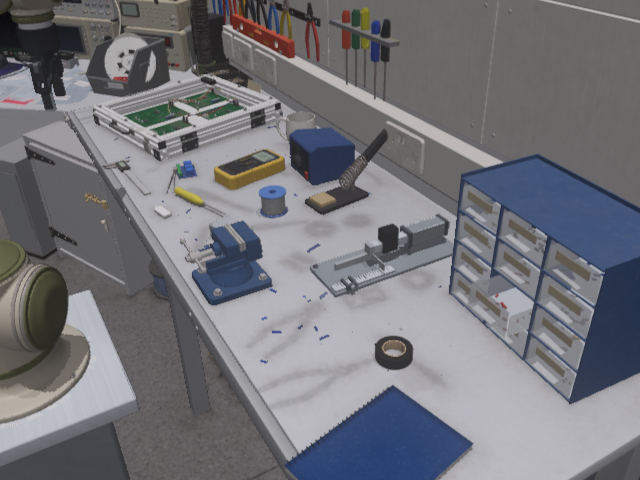

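The top crop shows the grip at about px (358,181), the pointer blade running from (350,208) to (382,210), and the index fork at about (376,249). The plate is nearly aligned with world x. The scene view shows a vise and a cabinet nearby, with the gauge itself clear.

```bash
python3 - <<'E'
from h import *
P=lambda a,b,z:atz("top",260+a/3,120+b/3,z)
for n,a,b,z in[("L1",213,5,.008),("L2",195,437,.008),("R1",377,5,.008),("R2",362,440,.008),("grip top",294,180,.079),("blade",348,268,.0215),("lugA",347,372,.02),("lugB",347,400,.02)]: print(n,P(a,b,z).round(4))
for a,b in((P(195,437,.008),P(213,5,.008)),(P(362,440,.008),P(377,5,.008))): d=b-a; print(np.degrees(np.arctan2(d[1],d[0])))
st=observe();R=st["tool_rot"];print("yaw of tool y",np.degrees(np.arctan2(R[1,1],R[0,1])))
E
```

```text
L1 [ 0.8076 -0.0126  0.008 ]
L2 [ 0.5301 -0.0077  0.008 ]
R1 [ 0.8088 -0.1168  0.008 ]
R2 [ 0.5303 -0.1092  0.008 ]
grip top [ 0.6718 -0.0637  0.079 ]
blade [ 0.634  -0.099   0.0215]
lugA [ 0.57  -0.099  0.02 ]
lugB [ 0.5529 -0.0991  0.02  ]
-1.0165220048026204
-1.5686443736036682
yaw of tool y 67.6639070942152
```

>>> {"fn": "move_arm", "kwargs": {"jaw": [8.5, 8.5, 8.5, 8.5, 8.5, 8.5, 8.5, 8.5, 8.5, 8.5, 8.5, 8.5], "dp": [[0, 0, 0], [0, 0, 0], [0, 0, 0], [-2.65, -3.1, 0], [-2.65, -3.1, 0], [-2.65, -3.1, 0], [-2.65, -3.1, 0], [-2.65, -3.1, 0], [-2.65, -3.1, 0], [-2.65, -3.1, 0], [-2.65, -3.1, 0], [-2.65, -3.1, 0]], "turn": [[0, 0, -0.122], [0, 0, -0.122], [0, 0, -0.122], [0, 0, 0], [0, 0, 0], [0, 0, 0], [0, 0, 0], [0, 0, 0], [0, 0, 0], [0, 0, 0], [0, 0, 0], [0, 0, 0]]}}

```text
time_s: 2.35
position: [0.4417, 0.2223, 0.2315]
tool_rot: [[-1.0, 0.024, 0.0], [0.024, 1.0, 0.0], [-0.0, 0.0, -1.0]]
ft_force: [-0.1, 0.6, 0.1]
grip_width: 0.0847
gripper_force: 0.0
```

>>> {"fn": "move_arm", "kwargs": {"jaw": [8.5, 8.5, 8.5, 8.5, 8.5, 8.5, 8.5, 8.5, 8.5, 8.5], "dp": [[-2.65, -3.1, 0], [-2.65, -3.1, 0], [-2.65, -3.1, 0], [-2.65, -3.1, 0], [-2.65, -3.1, 0], [-2.65, -3.1, 0], [-2.65, -3.1, 0], [-2.65, -3.1, 0], [-2.65, -3.1, 0], [0, 0, 0]], "turn": [[0, 0, 0], [0, 0, 0], [0, 0, 0], [0, 0, 0], [0, 0, 0], [0, 0, 0], [0, 0, 0], [0, 0, 0], [0, 0, 0], [0, 0, 0]]}}

```text
time_s: 3.18
position: [0.6753, -0.0666, 0.229]
tool_rot: [[-1.0, 0.029, -0.001], [0.029, 1.0, -0.001], [0.001, -0.001, -1.0]]
ft_force: [-0.3, -0.3, -0.0]
grip_width: 0.085
gripper_force: 0.0
```

```bash
python3 - <<'E'
from h import *
st,im,D=shot("wrist","w1"); print(st["time_s"],st["position"],st["tool_rot"].round(4),st["ft_force"])
marks("wrist",st,["gauge","grip","button","pointer","index"])
E
```

```text
3.1833 [ 0.67525016 -0.06662618  0.22903742] [[-9.996e-01  2.930e-02 -8.000e-04]
 [ 2.930e-02  9.996e-01 -1.200e-03]
 [ 7.000e-04 -1.200e-03 -1.000e+00]] [-0.26818967 -0.32891097 -0.02972302]
wrist gauge 0.84 324 195 [ 0.6739 -0.0614  0.    ]
wrist gauge 0.74 116 76 [ 0.5307 -0.2813  0.    ]
wrist grip 0.73 325 206 [ 0.6728 -0.061   0.055 ]
wrist button 0.73 348 210 [ 0.677  -0.0416  0.056 ]
wrist pointer 0.63 284 162 [ 0.6365 -0.099   0.0215]
wrist pointer 0.56 349 207 [ 0.6822 -0.038   0.0215]
wrist index 0.85 285 86 [ 0.5651 -0.0946  0.02  ]
wrist index 0.7 579 111 [0.5756 0.2232 0.02  ]
```

View pics/w1.png

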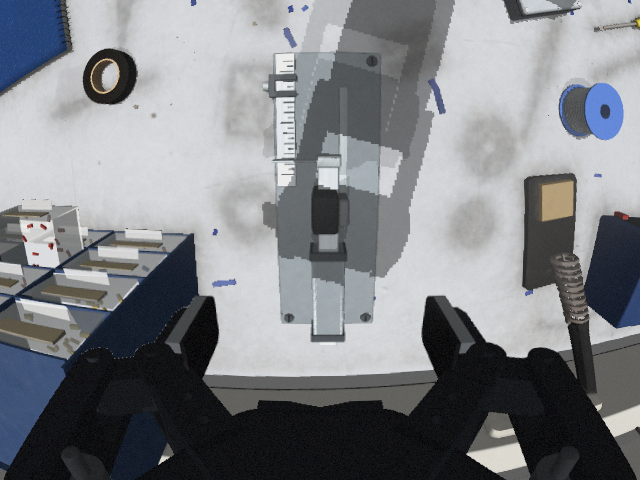

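The wrist view shows the grip at (326,210) with the button at (345,212). The blade is at row 159 and the fork gap at about (285,87). Grip, pointer and index agree with the top view to a few mm.

>>> {"fn": "move_arm", "kwargs": {"jaw": [8.5, 8.5, 8.5, 8.5, 8.5, 8.5], "dp": [[0.23, 0.36, 2.5], [0, 0, 3], [0, 0, 3], [0, 0, 2.5], [0, 0, 1], [0, 0, 0]], "turn": [[0, 0, -0.006], [0, 0, 0], [0, 0, 0], [0, 0, 0], [0, 0, 0], [0, 0, 0]]}}

```text
time_s: 3.98
position: [0.6692, -0.0558, 0.1095]
tool_rot: [[-1.0, 0.017, -0.004], [0.017, 1.0, 0.001], [0.004, 0.001, -1.0]]
ft_force: [1.3, -0.0, -0.1]
grip_width: 0.0851
gripper_force: 0.0
```

```bash
python3 - <<'E'
from h import *
st,im,D=shot("wrist","w2"); print(st["time_s"],st["position"],st["tool_rot"].round(4),st["ft_force"])
marks("wrist",st,["gauge","grip","button","pointer","index"])
cv2.imwrite("pics/w2c.png",cv2.resize(im[0:300,200:500,::-1],None,fx=2,fy=2,interpolation=cv2.INTER_CUBIC))
E
```

```text
3.9833 [ 0.66923175 -0.05581933  0.10950757] [[-0.9998  0.0169 -0.004 ]
 [ 0.0169  0.9999  0.001 ]
 [ 0.004   0.001  -1.    ]] [ 1.33220574 -0.00205905 -0.09538841]
wrist gauge 0.76 311 239 [ 0.6751 -0.0611  0.    ]
wrist gauge 0.3 252 78 [ 0.5623 -0.0984  0.    ]
wrist grip 0.87 310 268 [ 0.6747 -0.0607  0.055 ]
wrist button 0.63 342 269 [ 0.6754 -0.0425  0.056 ]
wrist pointer 0.44 311 267 [ 0.6878 -0.0611  0.0215]
wrist index 0.9 251 77 [ 0.5636 -0.0952  0.02  ]
```

View pics/w2c.png

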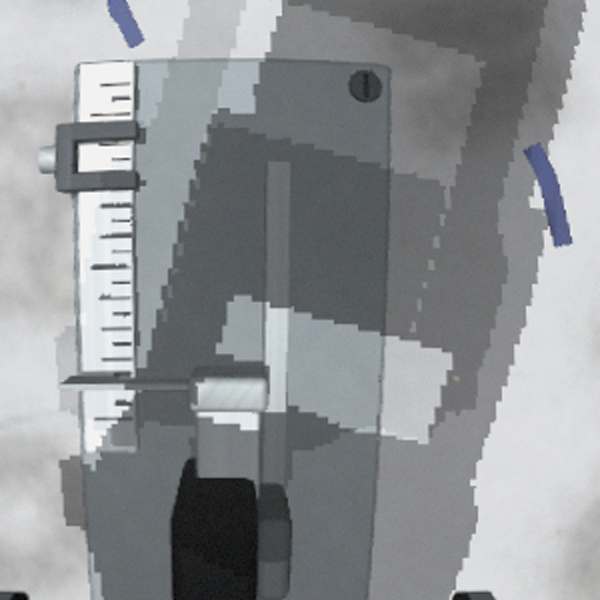

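The crop shows the blade at wrist px (250,191) and the fork gap centre at (250,78). The grip sits at about (309,268), slightly left of the finger midline.

>>> {"fn": "move_arm", "kwargs": {"jaw": [8.5, 8.5], "dp": [[0, 0, 0], [0, 0, 0]], "turn": [[0, 0, 0], [0, 0, 0]]}}

```text
time_s: 4.45
position: [0.6706, -0.0569, 0.112]
tool_rot: [[-1.0, 0.018, 0.001], [0.018, 1.0, -0.0], [-0.001, -0.0, -1.0]]
ft_force: [0.6, -0.0, 0.6]
grip_width: 0.0852
gripper_force: 0.0
```

```bash
python3 - <<'E'
from h import *
st,im,D=shot("wrist","w3"); print(st["position"],st["tool_rot"].round(4))
marks("wrist",st,["grip","button","pointer","index"])
def edge(c0,c1,r0,r1):
    p=im[r0:r1,c0:c1].mean((1,2)); return p.round(0).astype(int)
print(edge(244,262,55,100)); print(edge(244,262,180,200))
for v in (78,78.5,190,191,192): print(v,atz("wrist",252,v,.0205,st).round(4))
# grip top face edges at z=.079, columns dark
r=im[262].mean(1); print(r[270:360].astype(int))
for u in (286,328,345): print(u,atz("wrist",u,262,.079,st).round(4))
E
```

```text
[ 0.67055809 -0.05687129  0.11198896] [[-9.998e-01  1.790e-02  1.000e-03]
 [ 1.790e-02  9.998e-01 -3.000e-04]
 [-1.000e-03 -3.000e-04 -1.000e+00]]
wrist grip 0.71 313 263 [ 0.6744 -0.0602  0.055 ]
wrist button 0.81 346 263 [ 0.6745 -0.041   0.056 ]
wrist pointer 0.82 251 182 [ 0.6319 -0.0995  0.0215]
wrist index 0.78 256 74 [ 0.5637 -0.0937  0.02  ]
[155 240 241 192 101 105 104 105 105 106 105  93  66 117 161 201 241 241
 241 241 241 230 214 237 240 240 240 215 129 100 101 100 100 101 101  96
  72 103 225 238 238 238 238 222 179]
[232 230 147 120 101  89  86  87 144 206 198 191 229 230 230 231 224 215
 211 220]
78 [ 0.5661 -0.0962  0.0205]
78.5 [ 0.5664 -0.0962  0.0205]
190 [ 0.6375 -0.0991  0.0205]
191 [ 0.6382 -0.0992  0.0205]
192 [ 0.6388 -0.0992  0.0205]
[111 108 107 109 110 106 107 109 108 108 107 107 110 106 107 106 105  89
  25  28  23  31  26  25  32  24  24  33  26  26  22  28  29  30  30  26
  28  29  29  20  24  30  26  24  25  27  27  31  26  24  29  23  25  26
  22  26  24  27  24  24  39  53  65  66  66  69  70  70  70  69  68  68
  67  68  67  64  57  78  99 104 105 109 107 106 108 106 106 107 105 107]
286 [ 0.6641 -0.0732  0.079 ]
328 [ 0.6644 -0.0519  0.079 ]
345 [ 0.6646 -0.0434  0.079 ]
```

```bash
python3 - <<'E'
from h import *
st=observe()
for v in (58.5,74.5,90.5,185,186.5): print(v,atz("wrist",252,v,.0215,st).round(4))
E
```

```text
58.5 [ 0.5534 -0.0956  0.0215]
74.5 [ 0.5637 -0.0958  0.0215]
90.5 [ 0.5739 -0.0961  0.0215]
185 [ 0.6337 -0.0986  0.0215]
186.5 [ 0.6347 -0.0986  0.0215]
```

>>> {"fn": "move_arm", "kwargs": {"jaw": [8.5, 8.5, 8.5, 8.5, 8.5, 8.5, 8.5], "dp": [[-0.37, -0.5, 1.5], [0, 0, 2], [0, 0, 2], [0, 0, 1.5], [0, 0, 0.6], [0, 0, 0], [0, 0, 0]], "turn": [[0, 0, 0], [0, 0, 0], [0, 0, 0], [0, 0, 0], [0, 0, 0], [0, 0, 0], [0, 0, 0]]}}

```text
time_s: 5.28
position: [0.6742, -0.0621, 0.0353]
tool_rot: [[-1.0, 0.018, 0.0], [0.018, 1.0, -0.0], [-0.0, -0.0, -1.0]]
ft_force: [-0.2, -0.5, 0.5]
grip_width: 0.085
gripper_force: 0.0
```

>>> {"fn": "move_arm", "kwargs": {"jaw": [4.0, 3.5, 3.0, 2.6, 2.2, 2.0, 2.0, 2.0, 2.0, 2.0], "dp": [[0, 0, 0], [0, 0, 0], [0, 0, 0], [0, 0, 0], [0, 0, 0], [0, 0, 0], [0, 0, 0], [0, 0, 0], [0, 0, 0], [0, 0, 0]], "turn": [[0, 0, 0], [0, 0, 0], [0, 0, 0], [0, 0, 0], [0, 0, 0], [0, 0, 0], [0, 0, 0], [0, 0, 0], [0, 0, 0], [0, 0, 0]], "force": 30}}

```text
time_s: 6.12
position: [0.6742, -0.062, 0.0363]
tool_rot: [[-1.0, 0.019, 0.001], [0.019, 1.0, 0.0], [-0.001, 0.0, -1.0]]
ft_force: [-1.0, -0.4, 5.3]
grip_width: 0.0228
gripper_force: 31.0
```

>>> {"fn": "move_arm", "kwargs": {"jaw": [2.0, 2.0, 2.0, 2.0, 2.0, 2.0, 2.0, 2.0, 2.0, 2.0, 2.0, 2.0], "dp": [[0.3, 0, 0], [0.6, 0, 0], [0.7, 0, 0], [0.7, 0, 0], [0.7, 0, 0], [0.7, 0, 0], [0.7, 0, 0], [0.7, 0, 0], [0.6, 0, 0], [0.3, 0, 0], [0, 0, 0], [0, 0, 0]], "turn": [[0, 0, 0], [0, 0, 0], [0, 0, 0], [0, 0, 0], [0, 0, 0], [0, 0, 0], [0, 0, 0], [0, 0, 0], [0, 0, 0], [0, 0, 0], [0, 0, 0], [0, 0, 0]]}}

```text
time_s: 7.12
position: [0.6149, -0.0605, 0.0362]
tool_rot: [[-1.0, 0.018, 0.003], [0.018, 1.0, 0.0], [-0.003, 0.001, -1.0]]
ft_force: [3.8, 2.0, 5.8]
grip_width: 0.0227
gripper_force: 30.1
```

```bash
python3 - <<'E'
from h import *
st,im,D=shot("wrist","w4"); print(st["position"],st["ft_force"])
marks("wrist",st,["grip","pointer","index"])
s2,t,D=shot("top","t4"); marks("top",None,["grip","pointer","index"])
a=cv2.resize(im[60:260,180:380,::-1],(600,600),interpolation=cv2.INTER_CUBIC)
cv2.imwrite("pics/w4c.png",a)
E
```

```text
[ 0.61486339 -0.06053903  0.03621747] [3.83604019 1.95621321 5.83922413]
wrist grip 0.69 325 329 [ 0.6157 -0.0581  0.055 ]
wrist grip 0.52 237 180 [ 0.5577 -0.0867  0.055 ]
wrist index 0.94 237 180 [ 0.5631 -0.0947  0.02  ]
```

View pics/w4c.png

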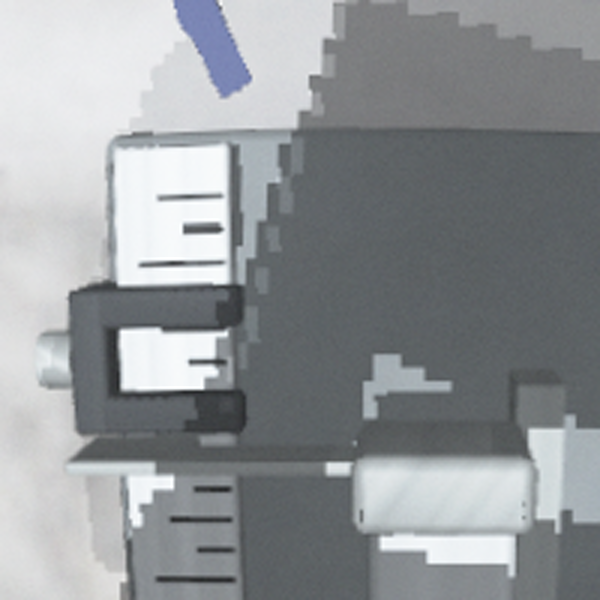

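The crop shows the fork lugs at rows 285–327 and 392–432, with the gap centre at about 358. The blade's front lower edge is at about row 437–440, just short of the near lug.

```bash
python3 - <<'E'
from h import *
st=observe(); print(st["position"],ray("wrist",237,180,st)[0])
f=lambda r,z:atz("wrist",180+160/3,60+r/3,z,st)[0].round(4)
print("fork",f(285,.02),f(327,.02),f(392,.02),f(432,.02),"blade lower front",f(437,.0215),f(440,.0215), "topstrip",f(463,.03),f(473,.03))
E
```

```text
[ 0.61507193 -0.06053619  0.03619763] [ 0.53881572 -0.05873021  0.17728351]
fork 0.5525 0.5586 0.5682 0.5741 blade lower front 0.5746 0.575 topstrip 0.5763 0.5777
```

>>> {"fn": "move_arm", "kwargs": {"jaw": [2.0, 2.0, 2.0, 2.0, 2.0, 2.0], "dp": [[0.3, 0, 0], [0.4, 0, 0], [0.3, 0, 0], [0.18, 0, 0], [0, 0, 0], [0, 0, 0]], "turn": [[0, 0, 0], [0, 0, 0], [0, 0, 0], [0, 0, 0], [0, 0, 0], [0, 0, 0]]}}

```text
time_s: 8.02
position: [0.6033, -0.0602, 0.0362]
tool_rot: [[-1.0, 0.018, 0.003], [0.018, 1.0, 0.001], [-0.003, 0.001, -1.0]]
ft_force: [5.0, 3.6, 7.0]
grip_width: 0.0226
gripper_force: 29.8
```

```bash
python3 - <<'E'
from h import *
st,im,D=shot("wrist","w5"); print(st["position"],st["ft_force"])
marks("wrist",st,["pointer","index"])
cv2.imwrite("pics/w5c.png",cv2.resize(im[80:280,180:380,::-1],(600,600),interpolation=cv2.INTER_CUBIC))
E
```

```text
[ 0.60326947 -0.06024474  0.03621458] [4.9519252  3.5693699  7.02813465]
wrist pointer 0.62 234 207 [ 0.5635 -0.0965  0.0215]
wrist index 0.96 236 206 [ 0.5631 -0.0958  0.02  ]
```

View pics/w5c.png

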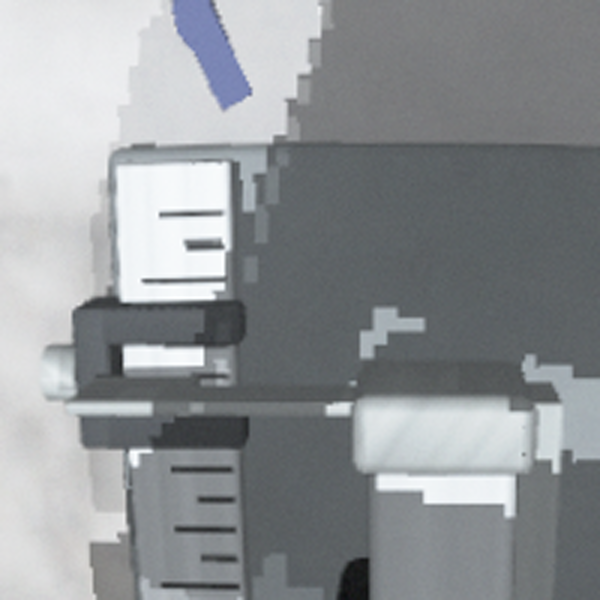

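The blade now stands over the gap. Its front edge is at row ~378 and the fork centre at ~373, so it is about 1 mm short. I'll nudge it 1 mm.

>>> {"fn": "move_arm", "kwargs": {"jaw": [2.0, 2.0, 2.0, 2.0, 2.0, 2.0], "dp": [[0.1, 0, 0], [0, 0, 0], [0, 0, 0], [0, 0, 0], [0, 0, 0], [0, 0, 0]], "turn": [[0, 0, 0], [0, 0, 0], [0, 0, 0], [0, 0, 0], [0, 0, 0], [0, 0, 0]]}}

```text
time_s: 8.67
position: [0.6025, -0.0602, 0.0362]
tool_rot: [[-1.0, 0.018, 0.003], [0.018, 1.0, 0.0], [-0.003, 0.001, -1.0]]
ft_force: [5.5, 2.5, 6.9]
grip_width: 0.0228
gripper_force: 29.8
```

```bash
python3 - <<'E'
from h import *
st,im,D=shot("wrist","w6"); print(st["position"],st["ft_force"],st["gripper_force"],abs(st["qvel"]).max())
marks("wrist",st,["pointer","index"])
print(ticket.close_job())
E
```

```text
[ 0.6024859  -0.06019991  0.036215  ] [5.51553026 2.50849998 6.89667472] 29.820680916309357 0.1653101031967801
wrist pointer 0.96 233 207 [ 0.5624 -0.097   0.0215]
wrist pointer 0.7 354 331 [ 0.626  -0.043   0.0215]
wrist index 0.8 238 208 [ 0.5635 -0.0948  0.02  ]
the job is handed in; nothing more can be done
None
```

I squeezed the lock button and drew the arm out about 72 mm; the pointer blade stands over the index gap, within about 1 mm of its middle by the last camera reading, the grip is still held at about 30 N, and the job is handed in (no verdict shown).

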